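Cull the spoiled handle blanks and gang up the sound ones

TASK

Five wooden handle blanks lie in a row on the raised board, and two are spoiled: one is too short, and one has a front corner split away together with its tenon. Clear the two spoiled blanks off the board so that they lie in the offcut tray along its far edge, and bring the three sound ones up side by side, square and closed up tight against the stop strip, lying flat on the board ready for marking out. Leave the pencil and the other tools where they lie.

Things in the scene. Friction and masses are not known exactly. Their poses are not given: they have to be found in the camera images.
- board: the raised board of dark wood, fixed: 190 (x) x 400 (y) mm, top 45 mm above the bench. Origin: on the bench under its middle; +x away from the robot to its far edge, +y left, turned up to 0.12 rad. A stop strip 18 wide (y), 170 long (x), 18 high stands on it from y = 115 to 133. The blanks lie in five places 54 mm apart, at y about 70, 16, -38, -92 and -146, x about -28 mm.
- stop_face (a point): the middle of the foot of the stop strip's face that looks to -y (towards the blanks), at the level of the board's top; axes as the board's. The face runs along x.
- tray: the plywood offcut tray, fixed: an open box 150 (x) x 400 (y) x 24 mm high outside, walls and floor 6 mm, its near wall tucked under the overhanging far edge of the board, so that what passes the edge drops 39 mm to its floor; turned as the board. Origin: centre of its underside, on the bench. Two thin offcuts lie at its ends and may be touched.
- sound_a: a sound handle blank of pale wood: square part 74 (x) x 30 (y) x 24 mm high, a round tenon 14 in diameter and 16 long on its +x end (90 in all); about 42 g. Origin: centre of the underside of the square part, the flat butt end 37 mm to -x. It starts flat on the board, tenon towards the tray, within 0.1 rad of the board's x, in any of the five places. The three sound ones are alike.
- sound_b: as sound_a
- sound_c: as sound_a
- short_blank: the spoiled blank that is too short: as the sound ones in width, height and tenon, but its square part is only 44 mm long (60 in all); about 26 g. Origin: centre of the underside of the square part, the butt end 22 mm to -x. Lies like the others, in any place of the row.
- split_blank: the spoiled blank with a broken corner: 74 (x) x 30 (y) x 24 mm, no tenon; its rear 32 mm (-x) are whole, of the front only a tongue 11 mm wide along its -y side is left, the rest split away on a slant; about 30 g. Origin: centre of the underside of the 74 x 30 outline, the whole butt end 37 mm to -x. Lies like the others, in any place of the row.
- pencil: a flat red carpenter's pencil, 170 x 13 x 8 mm, lying along x on the board beyond the stop strip (y about +168 mm of the board). Origin: near the middle of its underside. To be left alone.
- try_square: a try square with wooden stock (20 x 110 x 16 mm) and steel blade, flat on the bench to the left. Origin: under the middle of the stock. To be left alone.
- chisel: a carving chisel 210 mm long with a wooden handle 24 mm thick, on the bench to the right. Origin: under the front end of its handle. To be left alone.
- bench_brush: a bench brush about 200 mm long lying flat on the bench to the right, across the x direction; origin near its middle. To be left alone.
- plane: a steel block plane, 160 x 46 x 55 mm, on the bench to the left. To be left alone.

How it is judged (in metres and radians):
At the end, for the whole second after the job is handed in: Both spoiled blanks at rest in the tray, under 60 mm above the bench, clear of the board. The three sound ones at rest, flat on the board (5 mm, 0.06 rad; within 70 mm of its mid-line in x), within 0.08 rad of its x axis, on the stop's -y side, every origin under 84 mm from its face (x of short_blank in the frame of tray between -0.066 and 0.066 m and y of short_blank in the frame of tray between -0.188 and 0.188 m and height (world z) of each of short_blank, split_blank below 0.06 m and contact force between each of short_blank, split_blank and board below 0.03 N and linear speed of each of short_blank, split_blank, sound_a, sound_b, sound_c below 0.02 m/s and x of split_blank in the frame of tray between -0.066 and 0.066 m and y of split_blank in the frame of tray between -0.188 and 0.188 m and y of sound_a in the frame of stop_face between -0.084 and -0.01 m and x of sound_a in the frame of stop_face between -0.07 and 0.07 m and z of sound_a in the frame of stop_face between -0.005 and 0.005 m and angle between each of sound_a, sound_b, sound_c's own z axis and vertical below 0.06 rad and angle between the x axis of each of sound_a, sound_b, sound_c and the x axis of board, either way round below 0.08 rad and y of sound_b in the frame of stop_face between -0.084 and -0.01 m and x of sound_b in the frame of stop_face between -0.07 and 0.07 m and z of sound_b in the frame of stop_face between -0.005 and 0.005 m and y of sound_c in the frame of stop_face between -0.084 and -0.01 m and x of sound_c in the frame of stop_face between -0.07 and 0.07 m and z of sound_c in the frame of stop_face between -0.005 and 0.005 m); the robot touches nothing.
It fails at once if the pencil was moved by more than 30 mm (distance of pencil from where it was at the start of the episode above 0.03 m).
It fails at once if the try square was moved by more than 30 mm (distance of try_square from where it was at the start of the episode above 0.03 m).
It fails at once if the chisel was moved by more than 30 mm (distance of chisel from where it was at the start of the episode above 0.03 m).
It fails at once if the bench brush was moved by more than 30 mm (distance of bench_brush from where it was at the start of the episode above 0.03 m).
It fails at once if the block plane was moved by more than 30 mm (distance of plane from where it was at the start of the episode above 0.03 m).
It also fails if it takes over 58 s, if anything falls off the work surface, if the arm or the gripper's body presses on something with over 40 N, if the wrist force passes 120 N, or if a joint passes its speed limit or range.

ROBOT

A 6-joint arm with a two-finger parallel gripper is mounted at the origin on the work surface. World frame = base frame: x ahead of the robot, y to its left, z up, the work surface at z = 0. Lengths are in mm, angles in rad, forces in N, time in s.
With the tool pointing down it reaches from about 350 to 875 mm from the base axis. Payload 4.2 kg.
Tool frame: the origin (TCP) lies on the mounting face of the last link; the fingertips stand 173 mm ahead of it and the grasp point (between the pads) lies 155 mm ahead of it; z points along the fingers, y is the line along which they close (so a half turn about z gives the same grasp; the last joint's range is limited). The gripper opens to 85 mm and grips with 20 to 120 N. Pads are 22 mm wide; open, the fingers measure 114 mm over their backs; the gripper's body (76 mm by 85 mm) begins 54 mm behind the grasp point. The pads swing forward as they close: fully open they stand 13 mm farther back than shut.
Start: joints at [1.51, 0.385, 0.008, 0, -1.194, -0.259], TCP at [196.453, 593.301, 404.712] pointing down, gripper open.
Joint ranges: [-3.14, 3.14], [-1.21, 2.06], [-1.07, 1.41], [-3.16, 2.05], [-2.99, -0.16], [-3.1, 3.1]. Speed limits (rad/s): [2.79, 2.79, 3.14, 3.14, 3.14, 3.14].

INTERFACE

Orientations are given as a unit quaternion [x, y, z, w].
In Python, from bench import arm gives the robot as it stands. The module is installed in compiled form; this text tells all that it offers.
- The arm moves only by the tool move_arm, never from a script. Its arguments are lists of equal length, an entry for each row: "fingers": the finger opening in mm, from 0 to 85.4; "travel": the shift along the tool's x, y, z in mm, a list of three; "dr": the turn, a rotation vector about the tool's x, y, z in rad, a list of three. A call has 1 to 10 rows; each row is the pose to reach, as a shift and turn from the pose commanded when the call began, along the tool's axes at that moment; what a row does not reach only later rows make up. A row lasts 1/10 s, in which the tool goes at most 50 mm and 8.59 degrees, less where a joint would pass 70% of its speed; a pose out of reach is approached as far as the arm can. A call with a gripper value outside its range is refused whole. The fingers move at their own pace and stop on an object; the grip force is fixed at half the most. Time passes only in rows, so rows that repeat a pose let the fingers close. It gives the time, the measured TCP pose, the force, the opening and the grip force at its end, in the units of the state.
- arm.read_state(): the state, without advancing time (a new reading comes with each control period).
- arm.get_image(name): name is "scene" or "top" or "wrist"; returns the picture (384x512x3 uint8, red, green, blue); there is no depth.
- arm.camera_model(name): a dict with "intrinsics" (3x3 intrinsics, pixels), "k1" (the pictures are not rectified: a ray, as slopes to the right and down, at radius r is drawn at 1 + k1 r^2 times it, then the intrinsics apply), "pose" (4x4, takes a point from camera to world coordinates). Camera axes: x right, y up, looking along -z (the intrinsics and any distortion apply to the point x, -y, -z); pixel columns grow to the right and rows downward; lengths in mm; the calibration is good to about 2 mm. A picture is of the moment at which its call begins: read the wrist's pose just before it. camera_model takes no time and is no camera call; for the wrist camera it gives the pose at the moment of the call.
- arm.job_done(): hands the job in; it is judged then, once.
The state is a dict: "clock": time; "joints": joint angles; "joint_vel": joint speeds; "joint_efforts": joint torques, N m; "position": TCP position; "ee_rot": TCP orientation; "contact_force": force on the tool from outside, world axes, zero at the start; "wrist_torque": the same for the moment, N m; "gripper_width": finger opening in mm; "grasp_force": force on a finger pad.
Only numpy, scipy, OpenCV 4.12 (cv2) and the standard library are available. Lean on these libraries where they do the work, as an engineer would, in place of code of your own. Each camera call takes 0.05 s, during which the arm holds its last target. There are 200 camera calls.

## Working session

There is one attempt and no reset: what is moved stays moved. The work goes in short steps, Python scripts to look and compute and a tool call to move; the robot and the scene stay as the last step left them, time stands still between calls to the robot, and variables do not carry over. Pictures are saved under pics/ and viewed, at most 10 in all, crops included, and the job is handed in when it is done.

Besides the shell and the picture viewer there is one more tool, called by a JSON object that holds its "op" and its "data". move_arm: Moves the arm, as the interface text tells. Its arguments: {"type":"object","properties":{"fingers":{"type":"array","items":{"type":"number"}},"travel":{"type":"array","items":{"type":"array","items":{"type":"number"}}},"dr":{"type":"array","items":{"type":"array","items":{"type":"number"}}}},"required":["fingers","travel","dr"]}

```bash
mkdir -p pics
cat > h.py <<'E'
import numpy as np, cv2
from bench import arm
from scipy.spatial.transform import Rotation as R
def snap(name,fn=None):
    cm=arm.camera_model(name); im=arm.get_image(name)
    if fn: cv2.imwrite('pics/'+fn,im[:,:,::-1])
    return im,cm
def ray(cm,px):
    K=np.array(cm['intrinsics'],float);T=np.array(cm['pose'],float)
    px=np.atleast_2d(np.array(px,float))
    d=np.c_[(px[:,0]-K[0,2])/K[0,0],(px[:,1]-K[1,2])/K[1,1]]
    u=d.copy()
    for _ in range(20): u=d/(1+cm['k1']*(u**2).sum(1,keepdims=True))
    v=np.c_[u[:,0],-u[:,1],-np.ones(len(u))]@T[:3,:3].T
    return T[:3,3],v
def onplane(cm,px,z):
    o,v=ray(cm,px); return o+v*((z-o[2])/v[:,2:3])
def tri(c1,p1,c2,p2):
    o1,v1=ray(c1,p1);o2,v2=ray(c2,p2);out=[]
    for a,b in zip(v1,v2):
        s=np.linalg.lstsq(np.c_[a,-b],o2-o1,rcond=None)[0]
        out.append(np.r_[(o1+s[0]*a+o2+s[1]*b)/2,np.linalg.norm(o1+s[0]*a-o2-s[1]*b)])
    return np.array(out)
E
python3 - <<'E'
from h import *
for n in ['top','scene']:
    im,cm=snap(n,n+'0.png'); print(n,np.round(cm['pose'],3).tolist(),np.round(cm['intrinsics'],1).tolist(),cm['k1'])
print(arm.read_state())
E
```

```text
top [[-0.017, 0.997, -0.072, 434.183], [-1.0, -0.018, -0.011, -13.485], [-0.012, 0.072, 0.997, 1640.362], [0.0, 0.0, 0.0, 1.0]] [[478.7, 0.0, 250.7], [0.0, 478.7, 184.0], [0.0, 0.0, 1.0]] -0.10780950895077011
scene [[0.9, -0.376, 0.22, 873.738], [0.436, 0.779, -0.45, -589.03], [-0.002, 0.501, 0.866, 1178.397], [0.0, 0.0, 0.0, 1.0]] [[409.4, 0.0, 253.7], [0.0, 409.4, 185.9], [0.0, 0.0, 1.0]] 0.035953068674497934
{'clock': 0.1, 'joints': array([ 1.50960778e+00,  3.85463967e-01,  6.78455773e-03, -4.05165299e-04,
       -1.19402383e+00, -2.58650750e-01]), 'joint_vel': array([ 0.00109536, -0.0014836 ,  0.00457887,  0.00173825, -0.000911  ,
        0.00062491]), 'joint_efforts': array([-5.52789406e-04, -3.93319738e+01,  1.88928598e+01,  4.19789538e+00,
       -2.59566084e-03,  5.74091132e-06]), 'position': array([196.39221058, 593.15288548, 403.7531943 ]), 'ee_rot': array([ 9.87227715e-01, -1.59312565e-01, -9.34016998e-05,  9.67374863e-04]), 'contact_force': array([ 0.14420144, -0.75869172,  0.615165  ]), 'wrist_torque': array([ 0.00644354, -0.00075142, -0.01975594]), 'grasp_force': 0.0, 'gripper_width': 85.31416781650874}
```

View pics/top0.png

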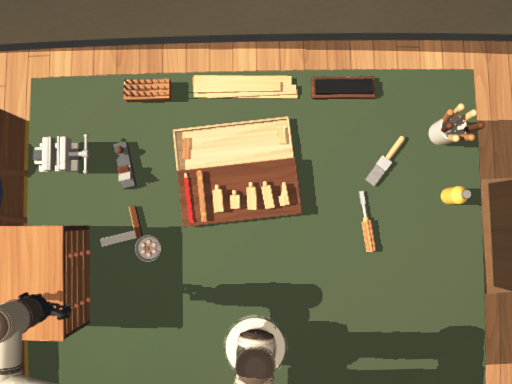

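View pics/scene0.png

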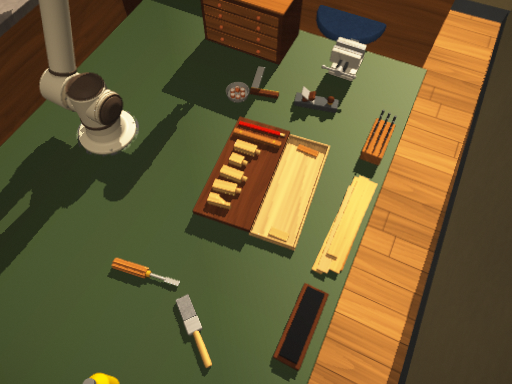

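Run:
```python
from h import *
t=cv2.imread('pics/top0.png')[110:235,165:310]; s=cv2.imread('pics/scene0.png')[110:255,185:335]
a=cv2.resize(t,(790,int(125*790/145)),interpolation=cv2.INTER_CUBIC)[:590]
cv2.imwrite('pics/c1.png',a); cv2.imwrite('pics/c2.png',cv2.resize(s,(600,580),interpolation=cv2.INTER_CUBIC))
```

```text
(no output)
```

View pics/c1.png

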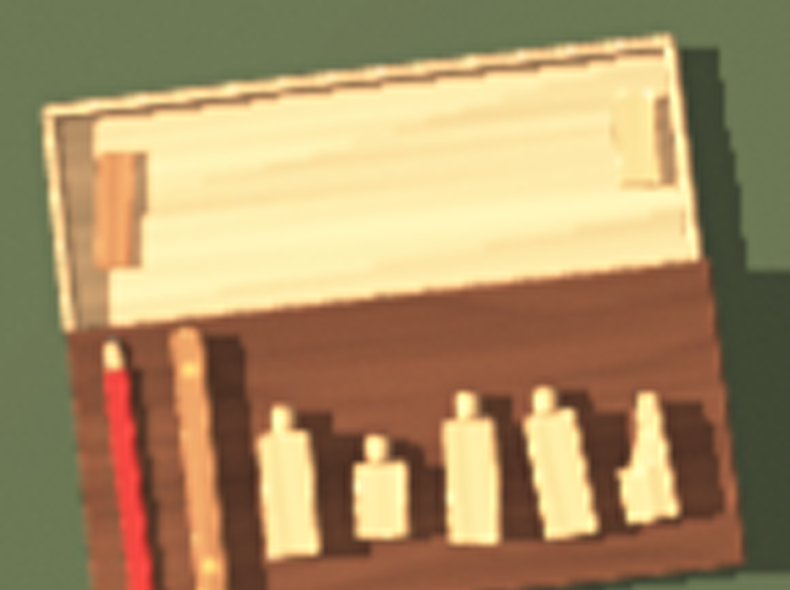

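Run:
```python
from h import *
im=cv2.imread('pics/top0.png')[:,:,::-1]; cm=arm.camera_model('top')
px=np.array([[66,329],[709,261],[742,562]])*(145/790)+[165,110]-.4
print('board corners FL,FR,NR',onplane(cm,px,45).round(1).tolist())
P=onplane(cm,px,45); d=P[0]-P[1]; a=np.arctan2(-d[0],d[1]); print('len',np.linalg.norm(d),'yaw',a)
hsv=cv2.cvtColor(np.ascontiguousarray(im),cv2.COLOR_RGB2HSV)
m=((hsv[...,2]>170)&(hsv[...,1]<140)).astype(np.uint8); m[:176]=0;m[235:]=0;m[:,:205]=0;m[:,300:]=0
n,l,st,c=cv2.connectedComponentsWithStats(m)
for i in range(1,n):
    if st[i,4]>20: print(st[i].tolist(),c[i].round(1),onplane(cm,c[i],69).round(1))
print(R.from_quat(arm.read_state()['ee_rot']).as_matrix().round(3).tolist())
w=arm.camera_model('wrist');print(np.round(w['pose'],3).tolist(),np.round(w['intrinsics'],1).tolist(),w['k1'])
```

```text
board corners FL,FR,NR [[601.2, 251.8, 45.0], [635.9, -145.5, 45.0], [450.5, -161.3, 45.0]]
len 398.8241907335741 yaw 0.08697336443823699
[261, 181, 14, 28, 253] [267.2 195.4] [[509.2 -50.   69. ]]
[246, 182, 11, 28, 253] [251.  196.7] [[505.8   3.1  69. ]]
[278, 182, 12, 24, 179] [283.5 195.1] [[ 509.  -103.7   69. ]]
[212, 184, 12, 29, 253] [217.3 199.1] [[499.9 114.2  69. ]]
[230, 190, 10, 19, 158] [234.4 200.2] [[495.3  58.1  69. ]]
[[0.949, -0.315, -0.0], [-0.315, -0.949, -0.002], [0.0, 0.002, -1.0]]
[[-0.314, 0.91, 0.271, 264.993], [-0.95, -0.301, -0.088, 570.43], [0.002, -0.285, 0.959, 371.466], [0.0, 0.0, 0.0, 1.0]] [[337.2, 0.0, 256.1], [0.0, 337.2, 193.5], [0.0, 0.0, 1.0]] -0.0914786758644498
```

{"op": "move_arm", "data": {"fingers": [85, 85, 85, 85, 85, 85, 85, 85, 85, 85], "travel": [[36, 33, 0], [72, 66, 0], [108, 100, 0], [144, 134, 0], [180, 168, 0], [216, 201, 0], [252, 234, 0], [288, 268, 0], [324, 301, 0], [360, 335, 0]], "dr": [[0, 0, -0.04], [0, 0, -0.08], [0, 0, -0.12], [0, 0, -0.16], [0, 0, -0.2], [0, 0, -0.24], [0, 0, -0.28], [0, 0, -0.32], [0, 0, -0.36], [0, 0, -0.407]]}}

```text
clock: 1.1
position: [433.2, 160.2, 404.7]
ee_rot: [0.999, 0.045, -0.0, -0.0]
contact_force: [-0.1, 0.1, 0.5]
gripper_width: 85.0
grasp_force: 0.0
```

```bash
cat >> h.py <<'E'
def go(x,y,z,yaw):  # print travel/dr needed, (x,y,z)=fingertip-grasp TCP target, yaw of tool x
    s=arm.read_state(); M=R.from_quat(s['ee_rot']).as_matrix()
    T=np.array([[np.cos(yaw),np.sin(yaw),0],[np.sin(yaw),-np.cos(yaw),0],[0,0,-1]])
    print('t',round(s['clock'],2),'pos',s['position'].round(1),'travel',(M.T@(np.array([x,y,z])-s['position'])).round(1),'dr',R.from_matrix(M.T@T).as_rotvec().round(3),'F',s['contact_force'].round(1),'w',round(s['gripper_width'],1))
E
python3 - <<'E'
from h import *
go(510,20,404,0.087)
E
```

```text
t 1.1 pos [433.2 160.2 404.7] travel [ 63.9 146.5   0.7] dr [-0.     0.     0.003] F [-0.1  0.1  0.5] w 85.0
```

{"op": "move_arm", "data": {"fingers": [85, 85, 85, 85, 85], "travel": [[16, 37, 0], [32, 73, 0], [48, 110, 0], [64, 147, 0], [64, 147, 0]], "dr": [[0, 0, 0], [0, 0, 0], [0, 0, 0], [0, 0, 0], [0, 0, 0]]}}

```text
clock: 1.6
position: [510.7, 18.0, 403.9]
ee_rot: [0.999, 0.041, -0.001, 0.0]
contact_force: [-0.5, 0.1, -0.3]
gripper_width: 85.3
grasp_force: 0.0
```

Run:
```python
from h import *
import pickle
im,cm=snap('wrist','w1.png'); pickle.dump(cm,open('w1.pkl','wb')); go(510,20,404,0.087)
```

```text
t 1.65 pos [510.   19.4 403.9] travel [ 0.1 -0.6 -0.1] dr [ 0.     0.002 -0.004] F [ 0.5 -0.1  0.1] w 84.9
```

View pics/w1.png

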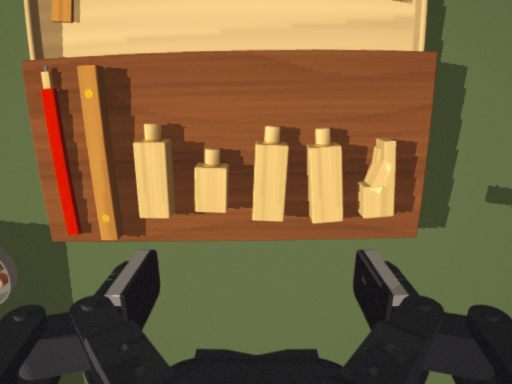

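{"op": "move_arm", "data": {"fingers": [85, 85, 85], "travel": [[0, -45, 0], [-10, -80, 0], [-10, -80, 0]], "dr": [[0, 0, 0], [0, 0, 0], [0, 0, 0]]}}

```text
clock: 1.95
position: [491.1, 103.3, 404.5]
ee_rot: [0.999, 0.046, -0.0, -0.0]
contact_force: [0.3, -1.5, 0.8]
gripper_width: 85.1
grasp_force: 0.0
```

```bash
cat > blanks.py <<'E'
from h import *
import pickle
def blobs(im):
    hsv=cv2.cvtColor(np.ascontiguousarray(im),cv2.COLOR_RGB2HSV)
    H,S,V=cv2.split(hsv)
    m=((V>120)&(S<150)&(H>10)&(H<35)).astype(np.uint8)
    dark=((H<12)|(H>170)|(V<110)).astype(np.uint8)
    n,l,st,c=cv2.connectedComponentsWithStats(m,connectivity=4)
    out=[]
    for i in range(1,n):
        x,y,w,h,a=st[i]
        if 700<a<6000 and y>60 and w<70 and h<130:
            k=(l==i).astype(np.uint8)
            sq=cv2.morphologyEx(k,cv2.MORPH_OPEN,np.ones((21,21),np.uint8))
            ct=max(cv2.findContours(sq,cv2.RETR_EXTERNAL,cv2.CHAIN_APPROX_NONE)[0],key=cv2.contourArea) if sq.any() else None
            out.append((c[i],a,None if ct is None else cv2.minAreaRect(ct),st[i][:4].tolist(),k))
    return sorted(out,key=lambda o:o[0][0])
E
python3 - <<'E'
from blanks import *
im2,cm2=snap('wrist','w2.png'); pickle.dump(cm2,open('w2.pkl','wb'))
for f in ['w1.png','w2.png']:
    im=cv2.imread('pics/'+f)[:,:,::-1]
    for o in blobs(im): print(f,o[0].round(1),o[1],o[3],[np.round(v,1).tolist() for v in o[2]] if o[2] else None)
print(np.round(cm2['pose'],2)[:3,3])
E
```

```text
w1.png [151.5 178.7] 2432 [133, 140, 37, 78] [[151.2, 179.5], [77.0, 32.2], 86.4]
w1.png [210.3 188.5] 1493 [194, 163, 34, 50] [[210.5, 189.5], [43.0, 31.0], 90.0]
w1.png [269.4 181.7] 2496 [252, 142, 37, 80] [[269.5, 182.5], [75.0, 33.0], 90.0]
w1.png [324.7 183.3] 2620 [307, 143, 36, 81] [[324.9, 184.1], [74.4, 33.8], 88.7]
w1.png [378.9 181.9] 2302 [358, 138, 39, 81] [[376.5, 181.5], [69.0, 35.0], 90.0]
w2.png [ 41.3 263.5] 1717 [4, 234, 67, 65] None
w2.png [243.7 165.7] 2548 [228, 126, 34, 81] [[244.0, 166.5], [77.0, 32.0], 90.0]
w2.png [301.9 176.2] 1601 [284, 151, 38, 51] [[302.5, 177.0], [33.0, 44.0], 0.0]
w2.png [359.8 169.6] 2852 [337, 130, 47, 80] [[360.0, 170.3], [37.3, 78.6], 6.3]
w2.png [413.2 172.7] 2893 [392, 134, 43, 79] [[413.5, 173.5], [73.0, 39.0], 90.0]
w2.png [464.6 170.8] 2458 [441, 129, 45, 79] [[462.9, 168.1], [37.3, 76.4], 6.7]
[563.1  110.03 372.22]
```

View pics/w2.png

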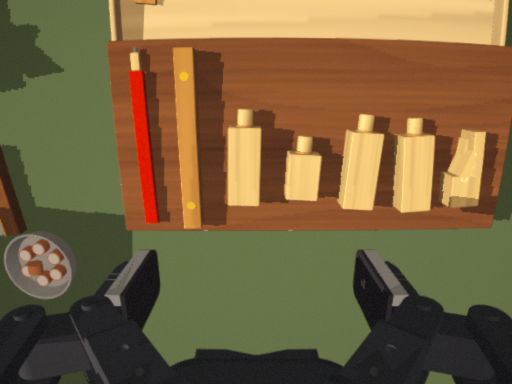

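```bash
cat > meas.py <<'E'
from blanks import *
C0=np.array([523.9,44.9]);YAW=.087
def toboard(p):
    c,s=np.cos(YAW),np.sin(YAW); d=np.asarray(p)[...,:2]-C0
    return np.stack([d@[c,s],d@[-s,c]],-1)
def measure(im,cm,nrows=(6,28)):
    res=[]
    for o in blobs(im):
        k=o[4]; x,y,w,h=o[3]; yb=y+h-1
        rows=np.arange(yb-nrows[1],yb-nrows[0]); L=[];Rr=[]
        for r in rows:
            xs=np.where(k[r])[0]; L.append((xs.min()-.5,r)); Rr.append((xs.max()+.5,r))
        cam=np.array(cm['pose'])[:3,3]
        def edge(E,side):
            E=np.array(E)
            q=onplane(cm,E,69); by=toboard(q)[:,1].mean(); cy=toboard(cam)[1]
            hid=(by>cy) if side=='L' else (by<cy)
            q=onplane(cm,E,69 if hid else 45); return toboard(q),hid,E
        l,hl,_=edge(L,'L'); r,hr,_=edge(Rr,'R')
        f=lambda q: np.polyfit(q[:,0],q[:,1],1)
        xm=int(o[0][0]); cols=[np.where(k[:,c])[0].max()+.5 for c in range(xm-8,xm+9)]
        B=np.c_[np.arange(xm-8,xm+9),cols]; b=toboard(onplane(cm,B,69))
        res.append(dict(l=f(l),r=f(r),lm=l[:,1].mean(),rm=r[:,1].mean(),hid=(hl,hr),butt=b[:,0].mean(),c=o[0],fitR=np.polyfit(rows,[p[0] for p in Rr],1),fitL=np.polyfit(rows,[p[0] for p in L],1),yb=np.median(cols)))
    return res
E
python3 - <<'E'
from meas import *
ims=[cv2.imread('pics/w%d.png'%i)[:,:,::-1] for i in (1,2)]; cms=[pickle.load(open('w%d.pkl'%i,'rb')) for i in (1,2)]
ms=[measure(i,c) for i,c in zip(ims,cms)]; ms[1]=ms[1][-5:]
for i in range(5):
    for j in (0,1):
        m=ms[j][i]; print(i,'w%d'%(j+1),'ymid %.1f w %.1f slopes L %.3f R %.3f butt %.1f'%((m['lm']+m['rm'])/2,m['lm']-m['rm'],m['l'][0],m['r'][0],m['butt']),m['hid'])
    pr=[];
    for j in (0,1):
        m=ms[j][i]; pr.append([m['c'],[np.polyval(m['fitR'],m['yb']),m['yb']],[np.polyval(m['fitL'],m['yb']),m['yb']]])
    print('   tri z centroid,Rcorner,Lcorner',tri(cms[0],pr[0],cms[1],pr[1])[:,2:].round(1).tolist())
# board corners in w2: near-left, far-left; w1 four
p1=[[24,62],[435,52],[52,242],[419,238]]
q=onplane(cms[0],p1,45); print(q.round(1).tolist(), toboard(q).round(1).tolist())
q=onplane(cms[1],[[110,41],[126,230]],45); print(toboard(q).round(1).tolist())
print('stop strip R edge w2 (top z63)',toboard(onplane(cms[1],[[192,47],[201,227]],63)).round(1).tolist(),'w1 L side top',toboard(onplane(cms[0],[[79,68],[105,240]],63)).round(1).tolist())
E
```

```text
0 w1 ymid 75.6 w 23.5 slopes L -0.001 R -0.022 butt -57.1 (np.True_, np.False_)
0 w2 ymid 73.2 w 29.8 slopes L -0.018 R -0.012 butt -57.5 (np.True_, np.True_)
   tri z centroid,Rcorner,Lcorner [[65.5, 0.3], [66.2, 0.1], [65.6, 0.2]]
1 w1 ymid 18.5 w 28.1 slopes L -0.012 R -0.028 butt -51.3 (np.True_, np.False_)
1 w2 ymid 18.2 w 29.8 slopes L -0.007 R -0.072 butt -51.5 (np.False_, np.True_)
   tri z centroid,Rcorner,Lcorner [[62.3, 0.1], [63.2, 0.4], [60.2, 0.2]]
2 w1 ymid -37.0 w 30.1 slopes L -0.043 R -0.060 butt -60.5 (np.True_, np.True_)
2 w2 ymid -36.9 w 28.8 slopes L -0.063 R -0.046 butt -60.7 (np.False_, np.True_)
   tri z centroid,Rcorner,Lcorner [[57.6, 0.7], [67.2, 0.1], [47.1, 0.3]]
3 w1 ymid -93.3 w 28.9 slopes L 0.104 R 0.071 butt -62.5 (np.False_, np.True_)
3 w2 ymid -93.1 w 27.6 slopes L 0.070 R 0.072 butt -62.6 (np.False_, np.True_)
   tri z centroid,Rcorner,Lcorner [[57.1, 0.1], [66.5, 0.4], [45.0, 0.9]]
4 w1 ymid -143.5 w 27.1 slopes L 0.099 R 0.104 butt -57.6 (np.False_, np.True_)
4 w2 ymid -144.0 w 25.0 slopes L 0.115 R 0.066 butt -57.0 (np.False_, np.True_)
   tri z centroid,Rcorner,Lcorner [[58.7, 1.4], [65.0, 0.0], [52.1, 0.1]]
[[598.8, 249.2, 45.0], [637.3, -139.6, 45.0], [411.8, 235.0, 45.0], [450.3, -163.4, 45.0]] [[92.4, 197.0], [97.0, -193.7], [-95.2, 199.1], [-91.5, -201.1]]
[[93.6, 197.3], [-94.0, 199.4]]
stop strip R edge w2 (top z63) [[84.4, 117.5], [-82.2, 115.6]] w1 L side top [[82.4, 132.0], [-83.9, 128.5]]
```

```bash
cat >> meas.py <<'E'
def tow(x,y):
    c,s=np.cos(YAW),np.sin(YAW); return C0+[c*x-s*y,s*x+c*y]
E
python3 - <<'E'
from meas import *
p=tow(-28.5,18.3); print(p); go(*p,222,.075)
E
```

```text
[493.91769791  60.65441403]
t 2.0 pos [491.5 102.2 404.6] travel [ -1.3  41.7 182.6] dr [-0.     0.     0.017] F [-0.5 -0.2  0.2] w 85.1
```

{"op": "move_arm", "data": {"fingers": [42, 42, 42, 42, 42, 42, 42], "travel": [[-1, 20, 40], [-1, 42, 80], [-1, 42, 115], [-1, 42, 130], [-1, 42, 155], [-1, 42, 182], [-1, 42, 182]], "dr": [[0, 0, 0.015], [0, 0, 0.015], [0, 0, 0.015], [0, 0, 0.015], [0, 0, 0.015], [0, 0, 0.015], [0, 0, 0.015]]}}

```text
clock: 2.7
position: [493.7, 57.5, 219.7]
ee_rot: [0.999, 0.036, -0.004, 0.001]
contact_force: [0.5, -0.3, -0.0]
gripper_width: 42.1
grasp_force: 0.0
```

Run:
```python
from meas import *
p=tow(-28.5,18.3); go(*p,222,.075)
im,cm=snap('wrist','w3.png')
cv2.imwrite('pics/w3c.png',im[100:384,60:460,::-1])
```

```text
t 2.7 pos [493.7  57.5 219.7] travel [ 0.4 -3.2 -2.3] dr [ 0.002  0.008 -0.004] F [ 0.5 -0.3 -0. ] w 42.1
```

View pics/w3c.png

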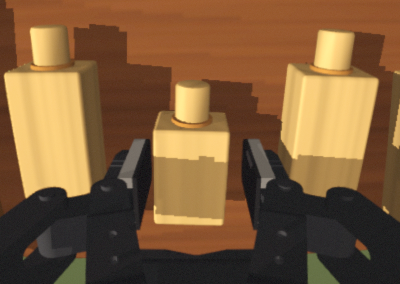

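{"op": "move_arm", "data": {"fingers": [10, 10, 10, 10, 10, 10, 10, 10], "travel": [[0, 0, 0], [0, 0, 0], [0, 0, 0], [0, 0, 0], [0, 0, -25], [25, 0, -35], [70, 0, -35], [118, 0, -35]], "dr": [[0, 0, 0], [0, 0, 0], [0, 0, 0], [0, 0, 0], [0, 0, 0], [0, 0, 0], [0, 0, 0], [0, 0, 0]]}}

```text
clock: 3.55
position: [613.8, 66.7, 259.3]
ee_rot: [0.999, 0.036, 0.001, -0.0]
contact_force: [1.7, 0.2, -0.5]
gripper_width: 28.9
grasp_force: 60.7
```

Run:
```python
from meas import *
p=tow(158,15); go(*p,186,.09); print(arm.read_state()['grasp_force'])
```

```text
t 3.55 pos [613.8  66.7 259.3] travel [66.4 -2.  73.4] dr [-0.001 -0.002 -0.017] F [ 1.7  0.2 -0.5] w 28.9
60.653979778289795
```

{"op": "move_arm", "data": {"fingers": [10, 10, 10, 10, 10, 10, 55, 55, 55, 55], "travel": [[40, 0, 0], [67, -2, 0], [67, -2, 30], [67, -2, 60], [67, -2, 72], [67, -2, 72], [67, -2, 72], [67, -2, 72], [67, -2, 72], [67, -2, 30]], "dr": [[0, 0, 0], [0, 0, 0], [0, 0, 0], [0, 0, 0], [0, 0, 0], [0, 0, 0], [0, 0, 0], [0, 0, 0], [0, 0, 0], [0, 0, 0]]}}

```text
clock: 4.55
position: [677.3, 72.9, 221.8]
ee_rot: [0.999, 0.035, -0.007, 0.001]
contact_force: [-0.0, 0.2, -0.5]
gripper_width: 54.9
grasp_force: 0.0
```

Run:
```python
from meas import *
p=tow(-57.3+15,-143.9); go(*p,222,.177)
```

```text
t 4.55 pos [677.3  72.9 221.8] travel [-194.9  161.7    2.7] dr [ 0.001  0.014 -0.106] F [-0.   0.2 -0.5] w 54.9
```

{"op": "move_arm", "data": {"fingers": [55, 46, 46, 46, 46, 46, 46, 46], "travel": [[0, 0, -40], [-25, 20, -78], [-60, 50, -78], [-97, 80, -78], [-135, 112, -78], [-172, 143, -78], [-195, 162, -78], [-195, 162, -78]], "dr": [[0, 0, 0], [0, 0, -0.02], [0, 0, -0.04], [0, 0, -0.06], [0, 0, -0.08], [0, 0, -0.1], [0, 0, -0.106], [0, 0, -0.106]]}}

```text
clock: 5.35
position: [493.6, -104.2, 306.2]
ee_rot: [0.996, 0.087, -0.001, -0.0]
contact_force: [0.7, -0.2, 0.2]
gripper_width: 46.3
grasp_force: 0.0
```

Run:
```python
from meas import *
im,cm=snap('wrist','w4.png'); pickle.dump(cm,open('w4.pkl','wb'))
p=tow(-57.3+15,-145); go(*p,222,.177)
for o in blobs(im): print(o[0].round(1),o[1],o[3])
```

```text
t 5.4 pos [ 495.5 -103.3  306.5] travel [-1.2 -0.3 84.5] dr [ 0.    -0.001 -0.001] F [ 0.2 -0.   0.5] w 45.9
[ 92.6 163.9] 5104 [70, 107, 55, 117]
[174.  173.6] 5356 [146, 117, 55, 115]
[257.2 183.3] 3986 [229, 116, 50, 115]
```

View pics/w4.png

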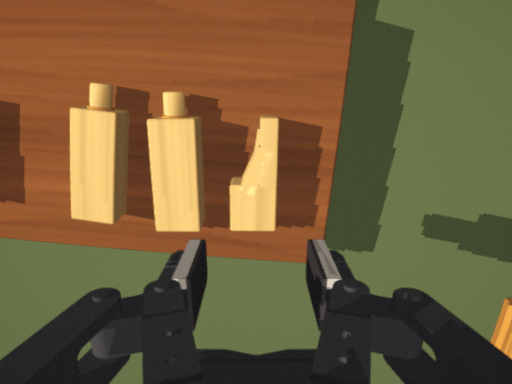

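{"op": "move_arm", "data": {"fingers": [0, 0, 0, 0, 0, 0, 0, 0, 0, 0], "travel": [[-32, -1, 0], [-32, -1, 35], [-32, -1, 70], [-32, -1, 84], [-32, -1, 84], [-25, -1, 84], [-15, -1, 84], [0, -1, 84], [15, -1, 84], [30, -1, 84]], "dr": [[0, 0, 0], [0, 0, 0], [0, 0, 0], [0, 0, 0], [0, 0, 0], [0, 0, 0], [0, 0, 0], [0, 0, 0], [0, 0, 0], [0, 0, 0]]}}

```text
clock: 6.4
position: [527.9, -95.4, 222.7]
ee_rot: [0.996, 0.089, 0.001, 0.0]
contact_force: [0.5, -0.4, 0.1]
gripper_width: -0.1
grasp_force: 0.1
```

{"op": "move_arm", "data": {"fingers": [0, 0, 0, 0, 0, 20, 46, 46], "travel": [[15, 0, 0], [28, 0, 0], [32, 0, 0], [32, 0, 0], [20, 0, 0], [20, 0, -40], [35, 0, -80], [35, 0, -80]], "dr": [[0, 0, 0], [0, 0, 0], [0, 0, 0], [0, 0, 0], [0, 0, 0], [0, 0, 0], [0, 0, 0], [0, 0, 0]]}}

```text
clock: 7.2
position: [562.1, -89.7, 308.0]
ee_rot: [0.996, 0.09, 0.007, 0.001]
contact_force: [0.0, 0.4, -0.1]
gripper_width: 43.2
grasp_force: 0.0
```

Run:
```python
from meas import *
im,cm=snap('wrist','w5.png'); pickle.dump(cm,open('w5.pkl','wb'))
go(500,-100,222,.177)
for m,o in zip(measure(im,cm),blobs(im)): print(o[0].round(1),o[1],o[3],'y %.1f butt %.1f'%((m['lm']+m['rm'])/2,m['butt']),m['l'][0].round(3),m['r'][0].round(3),(m['lm']-m['rm']).round(1))
```

```text
t 7.25 pos [560.5 -89.8 304.9] travel [-61.9  -0.7  82.5] dr [ 0.001 -0.007  0.001] F [-0.9 -0.1 -0.4] w 46.3
[109.6 252.5] 3086 [89, 210, 49, 88] y -34.4 butt -39.0 -0.008 -0.033 20.8
[181.  239.5] 2145 [159, 200, 46, 88] y -86.5 butt -22.7 0.762 -0.269 14.7
```

View pics/w5.png

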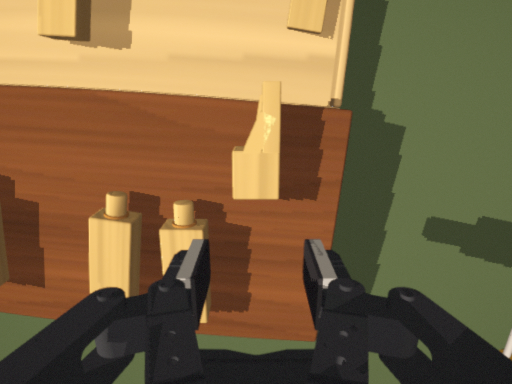

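Run:
```python
from meas import *
cm=pickle.load(open('w5.pkl','rb'))
q=onplane(cm,[[232.5,198.5],[279.5,198.5]],68); m=q.mean(0); print(q.round(1).tolist(),toboard(q).round(1).tolist())
x=m[:2]+15*np.array([np.cos(.177),np.sin(.177)]); print(x); go(*x,222,.177)
```

```text
[[569.7, -73.4, 68.0], [575.1, -103.2, 68.0]] [[35.3, -121.8], [38.1, -152.0]]
[587.14466311 -85.64631825]
t 7.25 pos [560.5 -89.8 304.9] travel [26.4  0.6 83.1] dr [ 0.001 -0.007  0.001] F [-0.9 -0.1 -0.4] w 46.3
```

{"op": "move_arm", "data": {"fingers": [46, 46, 46, 10, 10, 10, 10, 10, 10, 10], "travel": [[26, 0, 30], [26, 0, 70], [26, 0, 82], [26, 0, 82], [26, 0, 82], [26, 0, 82], [26, 0, 82], [26, 0, 60], [45, -10, 45], [80, -30, 45]], "dr": [[0, 0, 0], [0, 0, 0], [0, 0, 0], [0, 0, 0], [0, 0, 0], [0, 0, 0], [0, 0, 0], [0, 0, 0], [0, 0, 0], [0, 0, 0]]}}

```text
clock: 8.25
position: [633.7, -47.0, 259.8]
ee_rot: [0.996, 0.088, 0.002, 0.0]
contact_force: [1.0, 0.0, -0.5]
gripper_width: 28.5
grasp_force: 60.8
```

Run:
```python
from meas import *
p=tow(138,-90); go(*p,186,.1); print(arm.read_state()['grasp_force'])
```

```text
t 8.25 pos [633.7 -47.  259.8] travel [37.2 -7.8 74. ] dr [ 0.    -0.004  0.076] F [ 1.   0.  -0.5] w 28.5
60.833784341812134
```

{"op": "move_arm", "data": {"fingers": [10, 10, 10, 10, 10, 55, 55, 55, 55, 55], "travel": [[37, -8, 0], [37, -8, 35], [37, -8, 65], [37, -8, 72], [37, -8, 72], [37, -8, 72], [37, -8, 72], [37, -8, 72], [37, -8, 35], [37, -8, -20]], "dr": [[0, 0, 0.076], [0, 0, 0.076], [0, 0, 0.076], [0, 0, 0.076], [0, 0, 0.076], [0, 0, 0.076], [0, 0, 0.076], [0, 0, 0.076], [0, 0, 0.076], [0, 0, 0.076]]}}

```text
clock: 9.25
position: [668.1, -31.7, 270.4]
ee_rot: [0.999, 0.051, -0.003, 0.0]
contact_force: [1.5, 0.2, 0.6]
gripper_width: 55.2
grasp_force: 0.0
```

Run:
```python
from meas import *
p=tow(-28,-160); go(*p,320,.097-np.pi/2); go(*p,320,.097+np.pi/2);print(arm.read_state()['joints'].round(2))
```

```text
t 9.25 pos [668.1 -31.7 270.4] travel [-166.3   68.7  -48.5] dr [0.005 0.005 1.576] F [1.5 0.2 0.6] w 55.2
t 9.25 pos [668.1 -31.7 270.4] travel [-166.3   68.7  -48.5] dr [-0.005  0.005 -1.566] F [1.5 0.2 0.6] w 55.2
[ 0.19  0.57 -0.04 -0.   -0.97  1.48]
```

{"op": "move_arm", "data": {"fingers": [26, 26, 26, 26, 26, 26, 26, 26, 26, 26], "travel": [[-5, 5, -48], [-30, 15, -48], [-55, 25, -48], [-80, 35, -48], [-105, 45, -48], [-130, 55, -48], [-150, 62, -48], [-166, 69, -48], [-166, 69, -48], [-166, 69, -48]], "dr": [[0, 0, 0.14], [0, 0, 0.28], [0, 0, 0.42], [0, 0, 0.56], [0, 0, 0.7], [0, 0, 0.84], [0, 0, 0.98], [0, 0, 1.12], [0, 0, 1.26], [0, 0, 1.4]]}}

```text
clock: 10.25
position: [510.2, -117.5, 321.1]
ee_rot: [0.795, -0.607, 0.001, -0.001]
contact_force: [-0.3, 0.1, -0.1]
gripper_width: 26.0
grasp_force: 0.0
```

Run:
```python
from meas import *
p=tow(-25,-133); go(*p,220,.097-np.pi/2)
im,cm=snap('top','t2.png'); cv2.imwrite('pics/t2c.png',cv2.resize(im[100:240,160:315,::-1],(620,560),interpolation=cv2.INTER_CUBIC))
```

```text
t 10.25 pos [ 510.2 -117.5  321.1] travel [-26.7  -7.4 101.1] dr [-0.002 -0.     0.17 ] F [-0.3  0.1 -0.1] w 26.0
```

View pics/t2c.png

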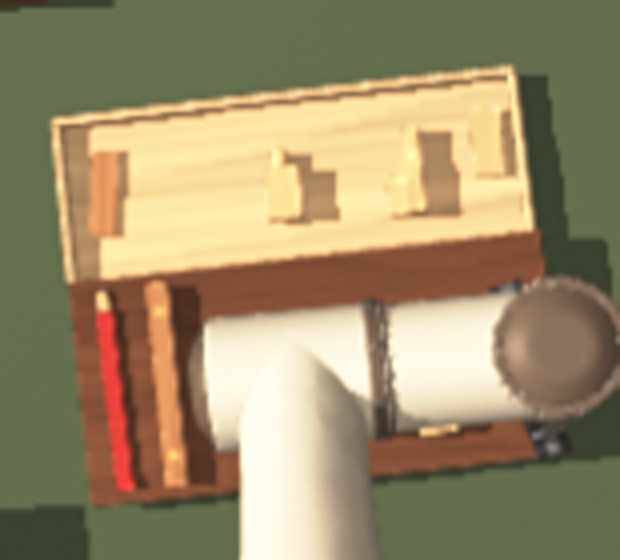

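{"op": "move_arm", "data": {"fingers": [26, 26, 26, 26, 26, 26, 26], "travel": [[-15, -7, 0], [-27, -7, 30], [-27, -7, 65], [-27, -7, 90], [-27, -7, 101], [-27, -7, 101], [-27, -7, 101]], "dr": [[0, 0, 0.14], [0, 0, 0.17], [0, 0, 0.17], [0, 0, 0.17], [0, 0, 0.17], [0, 0, 0.17], [0, 0, 0.17]]}}

```text
clock: 11.0
position: [510.9, -89.2, 219.7]
ee_rot: [0.743, -0.669, 0.001, -0.001]
contact_force: [-0.4, 0.9, -0.0]
gripper_width: 26.3
grasp_force: 0.0
```

Run:
```python
from meas import *
p=tow(-25,12); go(*p,220,.097-np.pi/2); print(toboard(arm.read_state()['position']))
```

```text
t 11.0 pos [510.9 -89.2 219.7] travel [-144.4   -2.2   -0.3] dr [-0.002 -0.     0.008] F [-0.4  0.9 -0. ] w 26.3
[ -24.63157615 -132.41961157]
```

{"op": "move_arm", "data": {"fingers": [26, 26, 26, 26, 26, 26, 26, 26, 26, 26], "travel": [[-10, 0, 0], [-20, 0, 0], [-30, 0, 0], [-42, 0, 0], [-54, 0, 0], [-66, -1, 0], [-78, -1, 0], [-90, -1, 0], [-102, -2, 0], [-114, -2, 0]], "dr": [[0, 0, 0.008], [0, 0, 0.008], [0, 0, 0.008], [0, 0, 0.008], [0, 0, 0.008], [0, 0, 0.008], [0, 0, 0.008], [0, 0, 0.008], [0, 0, 0.008], [0, 0, 0.008]]}}

```text
clock: 12.0
position: [500.5, 25.4, 218.7]
ee_rot: [0.74, -0.673, 0.0, -0.0]
contact_force: [-0.2, -0.6, 0.5]
gripper_width: 26.2
grasp_force: 0.3
```

{"op": "move_arm", "data": {"fingers": [26, 26, 26, 26, 26, 26], "travel": [[-8, 0, 0], [-14, 0, 0], [-18, 0, 0], [-22, 0, 0], [-24, 0, 0], [-26, 0, 0]], "dr": [[0, 0, 0], [0, 0, 0], [0, 0, 0], [0, 0, 0], [0, 0, 0], [0, 0, 0]]}}

```text
clock: 12.6
position: [498.1, 50.3, 218.7]
ee_rot: [0.74, -0.673, -0.0, 0.0]
contact_force: [-0.2, -0.4, -0.1]
gripper_width: 25.6
grasp_force: 0.3
```

Run:
```python
from meas import *
p=tow(-25,12); go(*p,220,.097-np.pi/2); print(toboard(arm.read_state()['position']))
```

```text
t 12.6 pos [498.1  50.3 218.7] travel [-4.4 -0.3 -1.3] dr [ 0.    -0.    -0.002] F [-0.2 -0.4 -0.1] w 25.6
[-25.25213699   7.57584556]
```

Advance slowly till the force rises.

{"op": "move_arm", "data": {"fingers": [26, 26, 26, 26, 26], "travel": [[-1.5, 0, 0], [-3, 0, 0], [-4, 0, 0], [-5, 0, 0], [-5, 0, 0]], "dr": [[0, 0, 0], [0, 0, 0], [0, 0, 0], [0, 0, 0], [0, 0, 0]]}}

```text
clock: 13.1
position: [497.7, 55.4, 218.7]
ee_rot: [0.74, -0.673, -0.0, -0.0]
contact_force: [-0.1, 0.8, -0.8]
gripper_width: 26.0
grasp_force: 0.0
```

{"op": "move_arm", "data": {"fingers": [26, 26, 26, 26], "travel": [[-1, 0, 0], [-2, 0, 0], [-3, 0, 0], [-3, 0, 0]], "dr": [[0, 0, 0], [0, 0, 0], [0, 0, 0], [0, 0, 0]]}}

```text
clock: 13.5
position: [497.4, 57.8, 218.7]
ee_rot: [0.74, -0.673, 0.0, 0.0]
contact_force: [1.1, -4.7, -0.3]
gripper_width: 25.9
grasp_force: 2.2
```

Run:
```python
from meas import *
p=tow(-25,12); go(*p,220,.097-np.pi/2); print(toboard(arm.read_state()['position']))
```

```text
t 13.5 pos [497.4  57.8 218.7] travel [ 3.2 -0.2 -1.3] dr [ 0.    -0.001 -0.002] F [ 1.1 -4.7 -0.3] w 25.9
[-25.23084417  15.19024015]
```

{"op": "move_arm", "data": {"fingers": [26, 26, 26, 26], "travel": [[-0.5, 0, 0], [-1, 0, 0], [-1.5, 0, 0], [-1.5, 0, 0]], "dr": [[0, 0, 0], [0, 0, 0], [0, 0, 0], [0, 0, 0]]}}

```text
clock: 13.9
position: [497.4, 58.2, 218.8]
ee_rot: [0.74, -0.673, 0.001, 0.001]
contact_force: [4.0, -11.9, -0.4]
gripper_width: 26.0
grasp_force: 5.9
```

{"op": "move_arm", "data": {"fingers": [26, 26, 26, 26, 26, 26, 26, 26, 26], "travel": [[4, 0, 0], [20, 0, 0], [40, 0, -20], [40, 0, -60], [40, 0, -100], [40, 0, -140], [30, 0, -180], [20, 0, -180], [20, 0, -180]], "dr": [[0, 0, 0], [0, 0, 0], [0, 0, 0], [0, 0, 0], [0, 0, 0], [0, 0, 0], [0, 0, 0], [0, 0, 0], [0, 0, 0]]}}

```text
clock: 14.8
position: [498.8, 40.7, 399.5]
ee_rot: [0.74, -0.672, 0.0, -0.002]
contact_force: [-0.1, 0.3, -0.7]
gripper_width: 25.4
grasp_force: 0.0
```

Run:
```python
from meas import *
im,cm=snap('wrist','w6.png'); pickle.dump(cm,open('w6.pkl','wb')); go(500,50,400,.097-np.pi/2)
```

```text
t 14.85 pos [498.6  40.3 398.2] travel [-9.6 -2.3 -1.8] dr [ 0.001  0.001 -0.001] F [ 0.4  1.1 -0.1] w 26.1
```

View pics/w6.png

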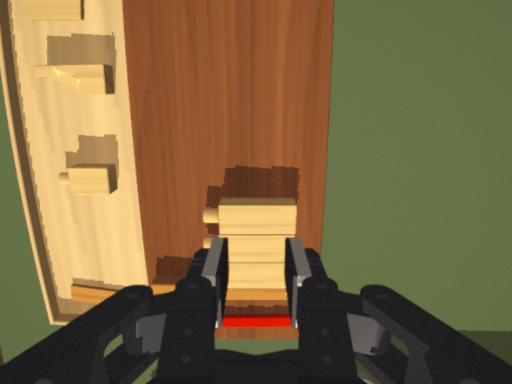

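Run:
```python
from meas import *
cm=pickle.load(open('w6.pkl','rb')); im=cv2.imread('pics/w6.png')
g=cv2.cvtColor(im,cv2.COLOR_BGR2GRAY).astype(int)
for c in (228,240,255,270,285):
    d=np.diff(g[185:330,c]); r=[int(i)+185 for i in np.where(abs(d)>18)[0]]; print(c,r)
for z,p in ((69,[[224,207],[292,207]]),(69,[[224,199],[292,199]]),(63,[[232,289],[284,289]]),(63,[[232,301],[284,301]])): 
    q=toboard(onplane(cm,p,z)); print(z,p,q.round(1).tolist(),((q[1]-q[0])[1]/(q[1]-q[0])[0]).round(3))
```

```text
228 [197, 204, 205, 233, 234, 235, 237, 261, 282, 283, 287, 299, 305, 317]
240 [197, 204, 205, 233, 234, 235, 261, 263, 287, 288, 299, 306, 317]
255 [197, 204, 205, 233, 234, 235, 261, 287, 288, 299, 305]
270 [197, 204, 205, 233, 234, 235, 261, 263, 287, 288, 299, 306, 317, 326]
285 [197, 204, 205, 233, 234, 235, 236, 237, 238, 239, 281, 284, 285, 287, 291, 292, 299, 305]
69 [[224, 207], [292, 207]] [[4.9, 28.5], [-58.6, 27.8]] 0.011
69 [[224, 199], [292, 199]] [[4.8, 20.7], [-58.3, 20.0]] 0.011
63 [[232, 289], [284, 289]] [[-1.0, 120.5], [-54.9, 119.9]] 0.011
63 [[232, 301], [284, 301]] [[-0.8, 135.1], [-55.5, 134.5]] 0.011
```

Run:
```python
from meas import *
cm=pickle.load(open('w6.pkl','rb'))
print(toboard(onplane(cm,[[256,r] for r in (205,234.5,236.5,261.5,263,287.7)],68)).round(1)[:,1], toboard(onplane(cm,[[256,197.5]],45)).round(1), toboard(onplane(cm,[[256,305.5]],63)).round(1), toboard(onplane(cm,[[217,205],[296,205],[102,75],[90,178]],[68,68,20,20][0])).round(1).tolist())
q=toboard(onplane(cm,[[104,66],[106,94],[114,168],[114,193],[130,95],[141,190]],30)); print(q.round(1).tolist())
```

```text
[ 26.5  56.5  58.6  85.5  87.2 115.4] [[-24.9  26.4]] [[-26.1 140.4]] [[11.6, 27.0], [-62.4, 26.2], [109.3, -90.1], [130.6, 1.8]]
[[123.5, -100.5], [123.8, -74.0], [122.9, 0.6], [125.9, 27.7], [99.6, -72.7], [96.2, 24.1]]
```

```bash
python3 -c "
from bench import arm
print(arm.job_done())"
```

```text
the job is handed in; nothing more can be done
None
```

I handed the job in at about 15 s: in the last pictures both spoiled blanks lay in the tray clear of the board, and the three sound ones lay square and closed up tight against the stop strip (the interface returned no verdict).

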